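# Clamp the workpiece in the toggle-clamp jig

### The arm

A 6-joint arm with a two-finger parallel gripper is mounted at the origin on a cart in front of the work surface, level with it; the furniture and walls round the work are solid. World frame = base frame: x ahead of the robot, y to its left, z up, the work surface at z = 0. Lengths are in m, angles in degrees, forces in N, time in s.
With the tool pointing down it reaches from about 0.225 to 0.875 m from the base axis. Payload 3.4 kg.
Tool frame: the origin (TCP) lies at the very end of the fingers, on their centre line; the grasp point (between the pads) lies ctrl.pinch_z behind it (ctrl.pinch_z is the distance from the TCP to the grasp point, in m); z points along the fingers, y is the line along which they close (so a half turn about z gives the same grasp; the last joint's range is limited). The gripper opens to 85 mm and grips with 20 to 120 N. Pads are 22 mm wide; open, the fingers measure 114 mm over their backs; the gripper's body (76 mm by 85 mm) begins 54 mm behind the grasp point. The pads swing forward as they close: fully open they stand 13 mm farther back than shut.
Start: joints at [66.864, 15.808, 86.224, -0, 77.962, -6.933], TCP at [0.16, 0.552, 0.231] pointing down, gripper open.
Joint ranges: [-165.64, 165.64], [-43.16, 119.46], [12.63, 154.43], [-67.54, 247.53], [6.08, 155.33], [-154.97, 154.97]. Speed limits (degrees/s): [147.25, 147.25, 180, 180, 180, 180].

### API

Orientations are given as [roll, pitch, yaw] about the fixed x, y, z axes, in that order (R = Rz(yaw) Ry(pitch) Rx(roll)).
In Python, from plant import ctrl gives the robot as it stands.
- The arm moves only by the tool jog_arm, never from a script. Its argument "series" is a list of rows, each an object with "rot": the turn, a rotation vector about the tool's x, y, z in degrees, a list of three; "offset": the shift along the tool's x, y, z in m, a list of three; "grip": the finger opening in m, from 0 to 0.0854. In form: [{"rot": [ax, ay, az], "offset": [dx, dy, dz], "grip": grip}, ...]. A call has 1 to 5 rows; each row shifts and turns the commanded pose from where the row before left it, along the tool's axes as they then stand; what a row does not reach is not made up. A row lasts 1/12 s, in which the tool goes at most 41.7 mm and 7.16 degrees, less where a joint would pass 70% of its speed; a pose out of reach is approached as far as the arm can. A call with a gripper value outside its range is refused whole. The fingers move at their own pace and stop on an object; the grip force is fixed at half the most. Time passes only in rows, so rows that do not move let the fingers close. It gives the time, the measured TCP pose, the force, the opening and the grip force at its end, in the units of the state.
- ctrl.get_obs(): the state, without advancing time (a new reading comes with each control period).
- ctrl.read_camera(name): name is "scene" or "top" or "wrist"; returns the picture (420x560x3 uint8, red, green, blue); there is no depth.
- ctrl.get_calibration(name): a dict with "camera_matrix" (3x3 intrinsics, pixels), "world_from_camera" (4x4, takes a point from camera to world coordinates); the wrist camera has in their place "T_tool_cam" (4x4, takes a point from camera to tool coordinates, whose origin is the TCP and whose axes are the flange's). Camera axes: x right, y down, z forward; pixel columns grow to the right and rows downward; lengths in m; the calibration is good to about 2 mm. The wrist camera is an equidistant fisheye: a pixel r from the principal point sees the ray r / f radians off the axis. A picture is of the moment at which its call begins: read the wrist's pose just before it. get_calibration takes no time and is no camera call.
- ctrl.finish_job(): hands the job in; it is judged then, once.
Trained networks look in the newest picture that a camera, given by its name, has taken for a name from the list of things; names that differ only in an ending like _2 or _b are one class to them, and where a whole thing is asked for, a point or a joint stands for the part that bears it (a point fixed in the world has none). Each returns a list of dicts, best first, with "score" (0 to 1); they miss things now and then, are a little off and sometimes report something else, mostly with a low value. They report only what shows in the picture. A call takes as long as a camera call.
- ctrl.cut_out(camera, query): "pixels" (420x560 bool, what is visible of it) and "bbox" ([left, top, right, bottom] in pixels, round what is visible of it).
- ctrl.mark_of(camera, query): "xy" ([column, row] in pixels: a listed point, or the origin of a listed thing).
The state is a dict: "t": time; "joint_pos": joint angles; "dq": joint speeds; "joint_torque": joint torques, N m; "ee_pos": TCP position; "tcp_rot": TCP orientation; "ft_force": force on the tool from outside, world axes, zero at the start; "torque": the same for the moment, N m; "gripper_width": finger opening in m; "grip_force": force on a finger pad.
Only numpy, scipy, OpenCV 4.12 (cv2) and the standard library are available. Lean on these libraries where they do the work, as an engineer would, in place of code of your own. Each camera call takes 0.05 s, during which the arm holds its last target. There are 200 camera calls.

### The job

Without gripping or lifting anything, push the dark red hardwood block along its channel in the plywood jig until its end rests fully against the wooden stop. Then push the red-handled lever of the toggle clamp over past its centre, so that it snaps shut and its rubber pad holds the block down against the jig. Leave the lever standing shut and the other things on the bench undisturbed.

Things in the scene. Friction and masses are not known exactly. Their poses are not given: they have to be found in the camera images.
- jig: fixed plywood board 84x237x12 mm with stop, two guide rails and toggle clamp. Origin on the bench, mid-width, straight below the stop's face. Its +y is the way the block is pushed (to the robot's left and toward it; yaw 0.40 to 0.58 rad); the board spans y = -150 to +87 mm. Channel at x = 0, y = -130 to 0, 49 mm wide, rails 8 mm wide, tops 20 mm above the bench. All jig coordinates below are in this frame.
- stop_face (a point): face of the dark wooden stop that the block must reach: jig x = 0, y = 0, z = 28 mm. The stop is 74 mm wide (x), fills y = 0 to 14 mm, top at 32 mm. Behind it the clamp's 28 mm wide steel bracket stands at y = 30 to 70 mm, 68 mm high (its foot 56 mm wide). Keep clear of a fixed wooden ledge behind the jig: world x over 0.665 m, y below 0.15 m, top 0.18 m above the bench.
- workpiece_center (a point): centre of the loose dark red hardwood block, 45 mm (x) x 110 mm (y, along the channel) x 32 mm high, about 0.15 kg, lying on the board (top 44 mm above the bench), its front end between the rails, 15 to 35 mm short of the stop; axes as the jig's within 0.03 rad. Home against the stop its centre is at jig y = -55, z = 28 mm. A few newtons on its rear end slide it.
- lever (a joint): clamp lever about the jig's x axis, rad: 0 = open (arm raised), 1.10 = shut (pad down). Over-centre: springs back to open below 0.55, snaps shut by itself above 0.55; needs at most about 8 N at the handle's tip. Open, the handle leans 0.75 rad from upright toward jig +y, away from the block; it is pushed toward jig -y; shut, it leans 0.35 rad toward -y.
- lever_hinge (a point): the lever's pivot: x = 0, y = +48 mm, z = 62 mm in the jig's frame; axis along the jig's x
- lever_tip (a point): centre of the rounded outer end of the red handle (a round bar 19 mm thick and 76 mm long with round ends), 105 mm from the pivot. In the jig's frame, open: y = +120 mm, z = 139 mm; upright: y = +48, z = 167; shut: y = +12, z = 161
- clamp_pad: round black rubber pad, 18 mm wide, under the end of the lever's arm, on a light spring (it gives up to 7 mm); origin on the arm's centre line 85 mm from the pivot, 21.5 mm from the pad's face. With the lever shut it bears on the block's top with about 2 N, 37 mm from the stop; with the lever open it is well clear above the stop.
- pine_offcut: bare pine offcut 70x160x38 mm lying right of the bench vise; origin at the centre of its underside; a bystander
- oil_can_red: red oil can, 67 mm round, 170 mm tall, standing right of the jig, before the parts cabinet; origin at the centre of its underside; a bystander
- black_tape: roll of black tape, 68 mm round, 19 mm high, lying flat behind the jig, beside the tool case; origin under its centre; a bystander
- tape_measure_yellow: yellow tape measure 38x86x59 mm standing on the right-hand cabinet top; origin under its centre; a bystander
- tin: small open tin, 75 mm round, 38 mm tall, on the right-hand cabinet top; origin under its centre; a bystander
- pliers: blue-handled pliers 57x151x12 mm lying on the right-hand cabinet top; origin under its centre; a bystander

How it is judged (in metres and radians):
On the way, in this order (a step that is already met when the one before it is completed fails the run):
1. the block rests against the stop while the clamp is still open (y of workpiece_center in the frame of jig above -0.059 m and z of workpiece_center in the frame of jig below 0.033 m and x of workpiece_center in the frame of jig between -0.008 and 0.008 m and value of joint lever below 0.3 rad), for 0.2 s.
2. the lever has snapped shut (value of joint lever above 1 rad), for 0.2 s.
At the end, for the whole second after the job is handed in: the block's end is within 4 mm of the stop, the block is in the channel and lies flat on the board, the lever stands shut (above 1.0 rad) with the pad pressing on the block (more than 0.5 N) (y of workpiece_center in the frame of jig above -0.059 m and z of workpiece_center in the frame of jig below 0.033 m and x of workpiece_center in the frame of jig between -0.008 and 0.008 m and value of joint lever above 1 rad and contact force between clamp_pad and workpiece above 0.5 N); the robot touches nothing.
It fails at once if the block was lifted or tipped (z of workpiece_center in the frame of jig above 0.04 m or angle between workpiece_center's own z axis and vertical above 0.2 rad).
It fails at once if a bystander was moved more than 20 mm (distance of any of pine_offcut, oil_can_red, black_tape, tape_measure_yellow, tin, pliers from where it was at the start of the episode above 0.02 m).
It also fails if it takes over 51 s, if anything falls off the work surface, if the arm or the gripper's body presses on something with over 40 N, if the wrist force passes 120 N, or if a joint passes its speed limit or range.

## Working session

There is one attempt and no reset: what is moved stays moved. The work goes in short steps, Python scripts to look and compute and a tool call to move; the robot and the scene stay as the last step left them, time stands still between calls to the robot, and variables do not carry over. Pictures are saved under pics/ and viewed, at most 10 in all, crops included, and the job is handed in when it is done.

Besides the shell and the picture viewer there is one more tool, called after ">>>" as name(argument=value, ...) on one line, values as JSON. jog_arm: Moves the arm, as the interface text tells. Its arguments: {"type":"object","properties":{"series":{"type":"array","items":{"type":"object","properties":{"rot":{"type":"array","items":{"type":"number"}},"offset":{"type":"array","items":{"type":"number"}},"grip":{"type":"number"}}}}},"required":["series"]}

```bash
mkdir -p pics; cat > h.py <<'E'
from plant import ctrl
import numpy as np, cv2
def snap(c):
    return ctrl.read_camera(c)
def ray(c,px):
    k=ctrl.get_calibration(c);K=np.array(k["camera_matrix"]);T=np.array(k["world_from_camera"])
    d=T[:3,:3]@np.linalg.solve(K,[px[0],px[1],1.]);return T[:3,3],d
def onz(c,px,z):
    o,d=ray(c,px);return o+d*(z-o[2])/d[2]
def proj(c,p):
    k=ctrl.get_calibration(c);K=np.array(k["camera_matrix"]);T=np.linalg.inv(np.array(k["world_from_camera"]))
    q=K@(T[:3,:3]@np.asarray(p)+T[:3,3]);return q[:2]/q[2]
E
python3 - <<'E'
from h import *
o=ctrl.get_obs();print(o["ee_pos"],o["tcp_rot"],o["t"],ctrl.pinch_z)
Z=dict(jig=0,stop_face=.028,workpiece_center=.028,lever_hinge=.062,lever_tip=.139)
for c in("top","scene"):
    im=snap(c);cv2.imwrite(f"pics/{c}0.png",im[:,:,::-1])
    for n,z in Z.items():
        for r in ctrl.mark_of(c,n)[:2]:print(c,n,r["score"],r["xy"],onz(c,r["xy"],z).round(4))
E
```

```text
[0.16022973 0.55165841 0.2304395 ] [-1.79895921e+02 -1.61109413e-02  1.63795079e+02] 0.0 0.0187
top jig 0.67 [195.4, 232.4] [0.4973 0.3114 0.    ]
top stop_face 0.82 [199.6, 227.9] [0.505  0.2938 0.028 ]
top workpiece_center 0.75 [223.1, 212.3] [0.5465 0.2214 0.028 ]
top lever_hinge 0.64 [176.4, 233.8] [0.4873 0.3563 0.062 ]
top lever_tip 0.72 [151.4, 246.3] [0.4458 0.4093 0.139 ]
scene jig 0.91 [272.8, 300.4] [0.5027 0.2934 0.    ]
scene stop_face 0.82 [271.9, 294.0] [0.5069 0.2873 0.028 ]
scene stop_face 0.42 [288.1, 328.3] [0.4414 0.3752 0.028 ]
scene workpiece_center 0.78 [263.2, 269.1] [0.5498 0.2159 0.028 ]
scene workpiece_center 0.66 [273.5, 282.9] [0.5103 0.2524 0.028 ]
scene lever_hinge 0.86 [276.9, 311.2] [0.479  0.3484 0.062 ]
scene lever_tip 0.59 [286.8, 325.6] [0.4411 0.4111 0.139 ]
```

View pics/top0.png

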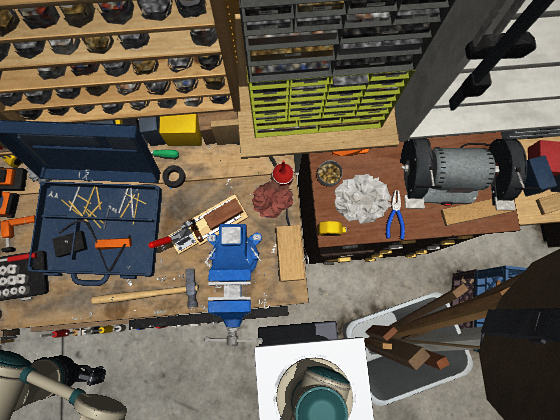

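View pics/scene0.png

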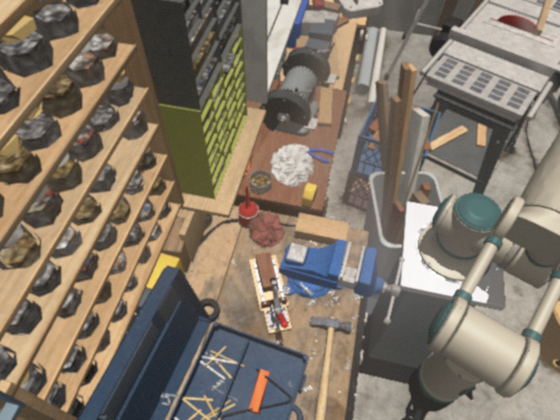

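```bash
cat >> h.py <<'E'
from scipy.optimize import least_squares
P=dict(jig=(0,0,0),stop_face=(0,0,.028),lever_hinge=(0,.048,.062),lever_tip=(0,.12,.139))
def J2W(s,p):
    c,n=np.cos(s[2]),np.sin(s[2]);p=np.asarray(p);return np.array([s[0]+c*p[0]-n*p[1],s[1]+n*p[0]+c*p[1],p[2]])
E
python3 - <<'E'
from h import *
ob=[]
for c in("top","scene"):
    im=snap(c)
    for n in P:
        r=ctrl.mark_of(c,n)
        if r: ob.append((c,n,r[0]["xy"]))
    x0,y0,w,h=(140,170,160,120) if c=="top" else (220,220,160,120)
    cv2.imwrite(f"pics/{c}1.png",cv2.resize(im[y0:y0+h,x0:x0+w,::-1],None,fx=5,fy=5,interpolation=cv2.INTER_CUBIC))
f=lambda s:np.concatenate([proj(c,J2W(s,P[n]))-x for c,n,x in ob])
r=least_squares(f,[.506,.291,.49],loss="soft_l1")
print(r.x,r.fun.round(1).tolist())
s=r.x
for p in[(0,-.15,.012),(0.042,-.15,.012),(-.042,-.15,.012),(0.042,.087,.012),(-.042,.087,.012)]:print(proj("top",J2W(s,p)),J2W(s,p))
for c in("top","scene"):
  print(np.array(ctrl.get_calibration(c)["world_from_camera"])[:3,3])
  for n in("workpiece_center",):
    for q in ctrl.mark_of(c,n)[:1]:print(c,n,q)
E
```

```text
[0.50110434 0.30121767 0.43595339] [-0.2, -0.1, 0.7, -2.3, 4.3, 0.9, 1.8, 1.8, 1.8, 0.7, -1.7, 3.0, -2.6, 0.5]
[241.77644575 206.04462076] [0.56444557 0.16524749 0.012     ]
[235.15872029 194.39149008] [0.60251722 0.18298303 0.012     ]
[248.46818853 217.82808829] [0.52637392 0.14751195 0.012     ]
[165.85613525 232.46370945] [0.50243809 0.39781591 0.012     ]
[178.63314846 256.78812856] [0.42629479 0.36234483 0.012     ]
[0.26267085 0.08553853 1.39267853]
top workpiece_center {'xy': [225.2, 214.3], 'score': 0.81}
[0.3906184  0.80886684 1.17851837]
scene workpiece_center {'xy': [266.7, 271.2], 'score': 0.63}
```

View pics/top1.png

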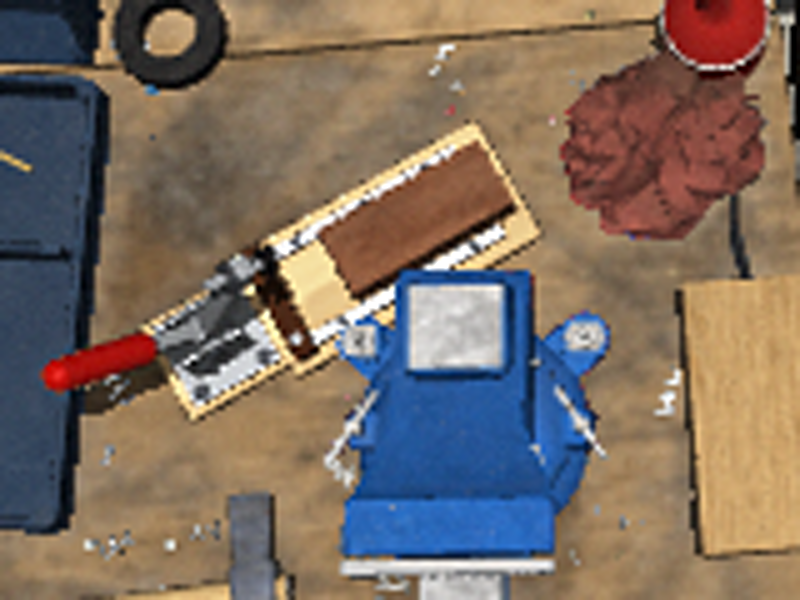

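View pics/scene1.png

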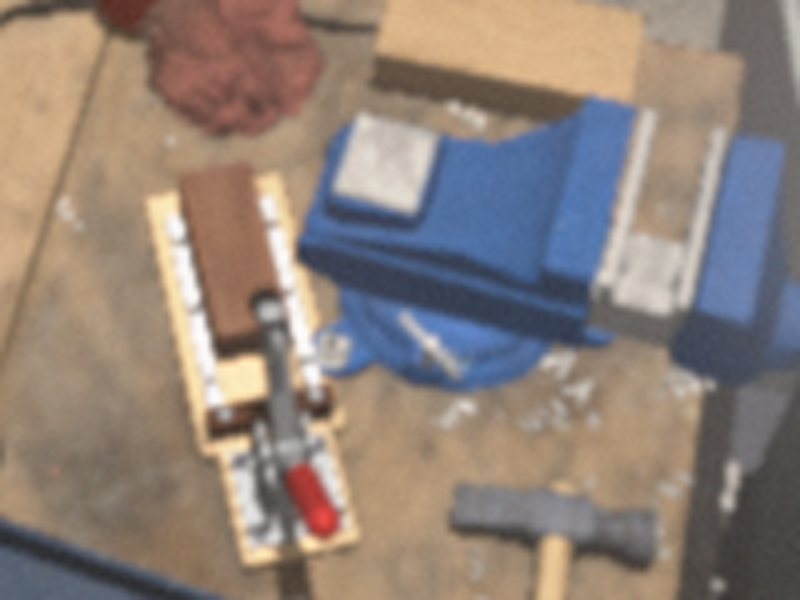

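```bash
python3 - <<'E'
from h import *
A=[("top",235,195,.042,-.15),("top",248,216.4,-.042,-.15),("top",179,253.6,-.042,.087),("scene",249.4,259.6,.042,-.15),("scene",276,254.4,-.042,-.15),("scene",269,333,.042,.087),("scene",291.6,328,-.042,.087)]
f=lambda s:np.concatenate([proj(a[0],J2W(s,(a[3],a[4],.012)))-a[1:3] for a in A])
r=least_squares(f,[.506,.291,.49]);s=r.x;print(s,r.fun.round(1).tolist())
def w2j(p):
    d=np.array(p[:2])-s[:2];c,n=np.cos(s[2]),np.sin(s[2]);return np.array([c*d[0]+n*d[1],-n*d[0]+c*d[1]]).round(4)
for c,u,v in[("top",235.6,198),("top",243.6,211.6),("top",203.6,217),("top",210,230)]:
    p=onz(c,(u,v),.044);print("block",p,w2j(p))
for (a,b) in[((408,283),(335,195)),((507,283),(360,112)),((405,370),(415,215))]:
    a=np.array(a)/5+(140,170);b=np.array(b)/5+(220,220)
    q=least_squares(lambda p:np.r_[proj("top",p)-a,proj("scene",p)-b],[.5,.2,.1]);print("vise",q.x,q.fun.round(1),w2j(q.x))
E
```

```text
[0.50130919 0.30158524 0.44154255] [-0.2, -0.9, 0.3, 1.1, -0.3, 3.2, -0.8, -0.8, -0.3, -0.6, -4.7, 0.5, 2.7, -0.8]
block [0.58347867 0.18011989 0.044     ] [ 0.0224 -0.1449]
block [0.54019477 0.15914115 0.044     ] [-0.0257 -0.1454]
block [0.53378266 0.27805473 0.044     ] [ 0.0193 -0.0352]
block [0.4933922  0.26123588 0.044     ] [-0.0244 -0.0331]
vise [0.48376294 0.21880358 0.12246926] [-0.   1.1 -1.  -0.4] [-0.0512 -0.0673]
vise [0.48020785 0.16400302 0.122887  ] [-0.   0.7 -0.7 -0.3] [-0.0779 -0.1154]
vise [0.43697507 0.22278109 0.12507248] [-0.   0.5 -0.4 -0.2] [-0.0918 -0.0438]
```

>>> jog_arm(series=[{"rot": [0, 0, 7], "offset": [0, 0, 0], "grip": 0}, {"rot": [0, 0, 7], "offset": [0, 0, 0], "grip": 0}, {"rot": [0, 0, 7], "offset": [0, 0, 0], "grip": 0}, {"rot": [0, 0, 7], "offset": [0, 0, 0], "grip": 0}, {"rot": [0, 0, 7], "offset": [0, 0, 0], "grip": 0}])

```text
t: 1.62
ee_pos: [0.1605, 0.5522, 0.2313]
tcp_rot: [180.0, -0.0, 128.4]
ft_force: [0.5, 0.5, 1.0]
gripper_width: 0.0258
grip_force: 0.0
```

>>> jog_arm(series=[{"rot": [0, 0, 7], "offset": [0, 0, 0], "grip": 0}, {"rot": [0, 0, 6.5], "offset": [0, 0, 0], "grip": 0}, {"rot": [0, 0, 0], "offset": [0, 0, 0], "grip": 0}])

```text
t: 1.87
ee_pos: [0.1605, 0.5522, 0.2313]
tcp_rot: [180.0, -0.0, 115.2]
ft_force: [-0.5, 0.5, -0.1]
gripper_width: 0.0001
grip_force: 0.0
```

>>> jog_arm(series=[{"rot": [0, 0, 0], "offset": [-0.0357, 0.0138, 0], "grip": 0}, {"rot": [0, 0, 0], "offset": [-0.0357, 0.0138, 0], "grip": 0}, {"rot": [0, 0, 0], "offset": [-0.0357, 0.0138, 0], "grip": 0}, {"rot": [0, 0, 0], "offset": [-0.0357, 0.0138, 0], "grip": 0}, {"rot": [0, 0, 0], "offset": [-0.0357, 0.0138, 0], "grip": 0}])

```text
t: 2.28
ee_pos: [0.3, 0.4191, 0.2315]
tcp_rot: [180.0, -0.0, 115.5]
ft_force: [0.4, 0.6, -0.1]
gripper_width: -0.0004
grip_force: 0.0
```

>>> jog_arm(series=[{"rot": [0, 0, 0], "offset": [-0.0357, 0.0138, 0], "grip": 0}, {"rot": [0, 0, 0], "offset": [-0.0357, 0.0138, 0], "grip": 0}, {"rot": [0, 0, 0], "offset": [-0.0357, 0.0138, 0], "grip": 0}, {"rot": [0, 0, 0], "offset": [-0.0357, 0.0138, 0], "grip": 0}, {"rot": [0, 0, 0], "offset": [0, 0, 0], "grip": 0}])

```text
t: 2.7
ee_pos: [0.4152, 0.3103, 0.2314]
tcp_rot: [179.8, 0.3, 115.1]
ft_force: [0.3, -0.1, 0.1]
gripper_width: 0.0004
grip_force: 0.0
```

```bash
cat >> h.py <<'E'
from scipy.spatial.transform import Rotation as Ro
def wpose():
    o=ctrl.get_obs();T=np.eye(4);T[:3,:3]=Ro.from_euler("xyz",o["tcp_rot"],degrees=True).as_matrix();T[:3,3]=o["ee_pos"];return T
def wray(T,px):
    k=ctrl.get_calibration("wrist");K=np.array(k["camera_matrix"]);C=T@np.array(k["T_tool_cam"])
    a=(px[0]-K[0,2])/K[0,0];b=(px[1]-K[1,2])/K[1,1];r=np.hypot(a,b)
    d=np.array([np.sin(r)*a/r,np.sin(r)*b/r,np.cos(r)]);return C[:3,3],C[:3,:3]@d
def wonz(T,px,z):
    o,d=wray(T,px);return o+d*(z-o[2])/d[2]
S=np.array([.5013,.3016,.4415])
def w2j(p,s=S):
    d=np.array(p[:2])-s[:2];c,n=np.cos(s[2]),np.sin(s[2]);return np.array([c*d[0]+n*d[1],-n*d[0]+c*d[1]]).round(4)
ZZ=dict(jig=0,stop_face=.028,workpiece_center=.028,lever_hinge=.062,lever_tip=.139,pine_offcut=0,oil_can_red=0)
def wrist(name):
    T=wpose();im=snap("wrist");cv2.imwrite(f"pics/{name}.png",im[:,:,::-1])
    for n,z in ZZ.items():
        for r in ctrl.mark_of("wrist",n)[:1]:
            p=wonz(T,r["xy"],z);print(n,r["score"],r["xy"],p.round(4),"jig",w2j(p))
    return T
E
python3 -c "
from h import *
wrist('w0')"
```

```text
jig 0.87 [340.1, 213.6] [0.5044 0.3034 0.    ] jig [0.0035 0.0003]
stop_face 0.55 [345.5, 223.5] [0.5068 0.3015 0.028 ] jig [ 0.0049 -0.0025]
workpiece_center 0.92 [335.1, 290.3] [0.5394 0.218  0.028 ] jig [-0.0013 -0.0919]
lever_hinge 0.73 [355.5, 187.6] [0.4855 0.3476 0.062 ] jig [0.0054 0.0483]
lever_tip 0.88 [376.7, 119.9] [0.4506 0.409  0.139 ] jig [1.000e-04 1.188e-01]
pine_offcut 0.52 [193.3, 342.0] [0.406  0.0294 0.    ] jig [-0.2025 -0.2054]
oil_can_red 0.27 [465.5, 222.8] [0.6758 0.3688 0.    ] jig [ 0.1865 -0.0138]
```

View pics/w0.png

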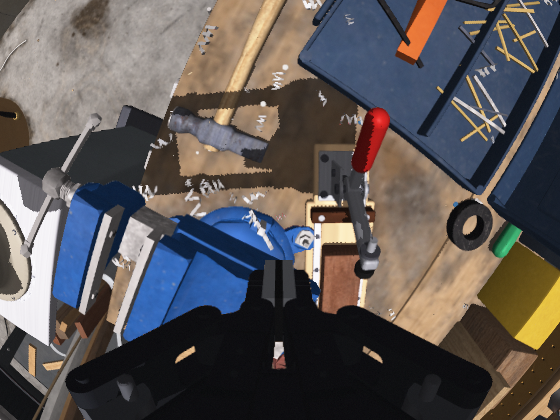

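>>> jog_arm(series=[{"rot": [0, 0, 0], "offset": [-0.035, 0.0135, 0], "grip": 0}, {"rot": [0, 0, 0], "offset": [-0.035, 0.0135, 0], "grip": 0}, {"rot": [0, 0, 0], "offset": [-0.035, 0.0135, 0], "grip": 0}, {"rot": [0, 0, 0], "offset": [-0.035, 0.0135, 0], "grip": 0}, {"rot": [0, 0, 0], "offset": [-0.035, 0.0135, 0], "grip": 0}])

```text
t: 3.52
ee_pos: [0.5464, 0.1853, 0.2315]
tcp_rot: [180.0, -0.0, 115.4]
ft_force: [-0.2, 0.9, -0.3]
gripper_width: 0.0001
grip_force: 0.0
```

>>> jog_arm(series=[{"rot": [0, 0, 0], "offset": [-0.035, 0.0135, 0], "grip": 0}, {"rot": [0, 0, 0], "offset": [0, 0, 0], "grip": 0}, {"rot": [0, 0, 0], "offset": [0, 0, 0.03], "grip": 0}, {"rot": [0, 0, 0], "offset": [0, 0, 0.03], "grip": 0}, {"rot": [0, 0, 0], "offset": [0, 0, 0], "grip": 0}])

```text
t: 3.93
ee_pos: [0.5685, 0.1597, 0.1658]
tcp_rot: [-179.4, -0.2, 115.4]
ft_force: [-1.4, -1.2, -1.7]
gripper_width: 0.0002
grip_force: 0.0
```

```bash
sed -i 's/^S=.*/S=np.array([.503,.3025,.44])/' h.py; python3 -c "
from h import *
T=wrist('w1');print(w2j(T[:3,3]),T[:3,3],ctrl.get_obs()['tcp_rot'])"
```

```text
jig 0.64 [284.4, 35.2] [0.5076 0.3003 0.    ] jig [ 0.0032 -0.0039]
workpiece_center 0.79 [281.1, 127.5] [0.5426 0.2197 0.028 ] jig [ 0.0005 -0.0917]
pine_offcut 0.72 [105.9, 234.0] [0.4105 0.0336 0.    ] jig [-0.1982 -0.2039]
[-0.0015 -0.1571] [0.56854597 0.15972452 0.16577508] [1.79824585e+02 4.73275579e-02 1.15324892e+02]
```

View pics/w1.png

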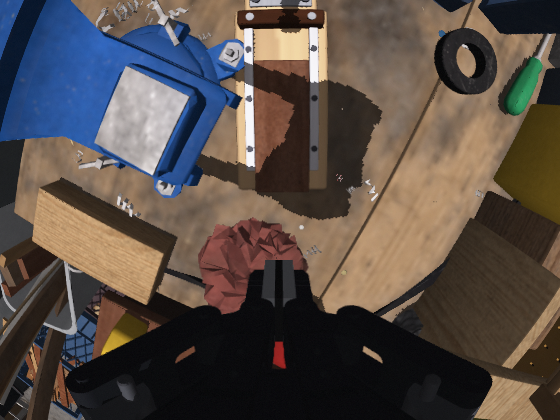

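```bash
python3 -c "
from h import *
T=wpose();print(T[:3,3])
for n,px,z in [('rearL',(255,190),.044),('rearR',(308,190),.044),('frontL',(253,60),.044),('frontR',(308,60),.044),('stopL',(246,25),.032),('stopR',(322,25),.032),('brdL',(240,188),.012),('brdR',(326,188),.012),('rag',(250,219),.03),('ragR',(300,240),.03),('ragtop',(250,219),.05),('vise',(226,95),.12)]:
  p=wonz(T,px,z);print(n,p.round(4),w2j(p))
"
```

```text
[0.5738105  0.15996758 0.17301761]
rearL [0.5523 0.1627 0.044 ] [-0.015  -0.1475]
rearR [0.5936 0.1822 0.044 ] [ 0.0308 -0.1474]
frontL [0.5044 0.2624 0.044 ] [-0.0158 -0.0369]
frontR [0.545  0.2817 0.044 ] [ 0.0292 -0.0367]
stopL [0.4835 0.2902 0.032 ] [-0.0229 -0.0028]
stopR [0.5423 0.3186 0.032 ] [ 0.0424 -0.0021]
brdL [0.5396 0.1502 0.012 ] [-0.0317 -0.1534]
brdR [0.6147 0.1858 0.012 ] [ 0.0514 -0.1532]
rag [0.56   0.1317 0.03  ] [-0.0212 -0.1788]
ragR [0.6116 0.1327 0.03  ] [ 0.026  -0.1999]
ragtop [0.5587 0.1387 0.05  ] [-0.0194 -0.1719]
vise [0.509 0.228 0.12 ] [-0.0263 -0.0699]
```

```bash
python3 -c "
from h import *
print(wpose()[:3,3]);T=wrist('w2');print(wpose()[:3,3],ctrl.get_obs()['dq'])
m=ctrl.cut_out('wrist','workpiece_center')[0]
c=max(cv2.findContours(m['pixels'].astype(np.uint8),0,2)[0],key=cv2.contourArea)[:,0]
P2=np.array([wonz(T,p+.0,.044)[:2] for p in c.astype(float)]).astype(np.float32)
r=cv2.minAreaRect(P2);print(m['score'],r,[w2j(p) for p in cv2.boxPoints(r)])
im=cv2.imread('pics/w2.png');cv2.imwrite('pics/w2c.png',cv2.resize(im[0:260,180:400],None,fx=2.3,fy=2.3))
"
```

```text
[0.5738105  0.15996758 0.17301761]
jig 0.9 [274.6, 35.1] [0.5064 0.2985 0.    ] jig [ 0.0014 -0.005 ]
stop_face 0.62 [271.7, 26.1] [0.5035 0.2992 0.028 ] jig [-0.0009 -0.0032]
workpiece_center 0.6 [274.7, 122.5] [0.5432 0.2216 0.028 ] jig [ 0.0019 -0.0903]
lever_tip 0.15 [450.3, 56.1] [0.6156 0.3103 0.139 ] jig [ 0.1052 -0.0409]
pine_offcut 0.55 [101.0, 231.7] [0.4094 0.031  0.    ] jig [-0.2003 -0.2057]
[0.57299301 0.15946936 0.1713217 ] [-0.00405463  0.13267129  0.03874572  0.00165326  0.11660503  0.02455607]
0.82 ((0.5419741868972778, 0.22200578451156616), (0.04587250575423241, 0.11129776388406754), 26.076583862304688) [array([-0.0228, -0.0341]), array([-0.0211, -0.1454]), array([ 0.0248, -0.1447]), array([ 0.0231, -0.0334])]
```

View pics/w2c.png

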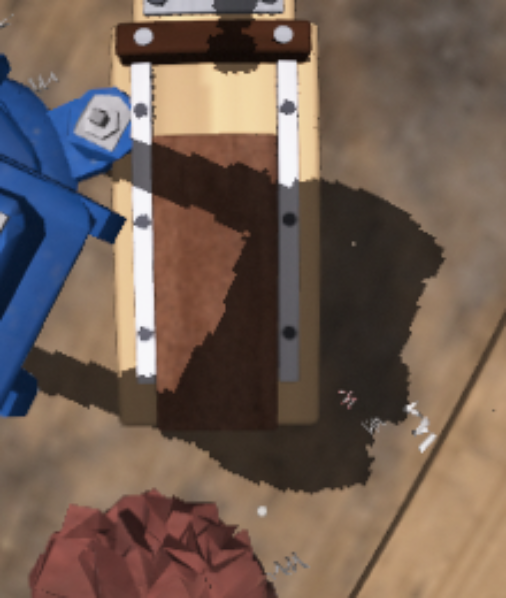

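>>> jog_arm(series=[{"rot": [0, 0, 0], "offset": [-0.002, 0.0055, 0.0], "grip": 0}, {"rot": [0, 0, 0], "offset": [0, 0, 0.025], "grip": 0}, {"rot": [0, 0, 0], "offset": [0, 0, 0.025], "grip": 0}, {"rot": [0, 0, 0], "offset": [0, 0, 0.025], "grip": 0}, {"rot": [0, 0, 0], "offset": [0, 0, 0], "grip": 0}])

```text
t: 5.2
ee_pos: [0.5756, 0.1594, 0.0915]
tcp_rot: [-179.5, -0.2, 115.3]
ft_force: [-1.0, 0.1, -0.3]
gripper_width: 0.0001
grip_force: 0.0
```

>>> jog_arm(series=[{"rot": [0, 0, 0], "offset": [0, 0, 0], "grip": 0}, {"rot": [0, 0, 0], "offset": [0, 0, 0], "grip": 0}, {"rot": [0, 0, 0], "offset": [0, 0, 0], "grip": 0}, {"rot": [0, 0, 0], "offset": [0, 0, 0], "grip": 0}])

```text
t: 5.53
ee_pos: [0.5801, 0.1603, 0.0981]
tcp_rot: [179.8, 0.1, 115.3]
ft_force: [-0.3, -0.2, -0.0]
gripper_width: 0.0
grip_force: 0.0
```

>>> jog_arm(series=[{"rot": [0, 0, 0], "offset": [0, 0, 0.02], "grip": 0}, {"rot": [0, 0, 0], "offset": [0, 0, 0.02], "grip": 0}, {"rot": [0, 0, 0], "offset": [0, 0, 0.015], "grip": 0}, {"rot": [0, 0, 0], "offset": [0, 0, 0.008], "grip": 0}, {"rot": [0, 0, 0], "offset": [0, 0, 0.005], "grip": 0}])

```text
t: 5.95
ee_pos: [0.5789, 0.1601, 0.0281]
tcp_rot: [-180.0, -0.0, 115.3]
ft_force: [0.4, 0.2, 0.4]
gripper_width: 0.0
grip_force: 0.0
```

>>> jog_arm(series=[{"rot": [0, 0, 0], "offset": [0, 0, 0], "grip": 0}, {"rot": [0, 0, 0], "offset": [0, 0, 0], "grip": 0}, {"rot": [0, 0, 0], "offset": [0, 0, 0], "grip": 0}, {"rot": [0, 0, 0], "offset": [0, 0, 0], "grip": 0}])

```text
t: 6.28
ee_pos: [0.5797, 0.1602, 0.0294]
tcp_rot: [179.9, 0.0, 115.3]
ft_force: [0.7, -0.4, 0.4]
gripper_width: -0.0001
grip_force: 0.0
```

>>> jog_arm(series=[{"rot": [0, 0, 0], "offset": [0.004, 0, 0], "grip": 0}, {"rot": [0, 0, 0], "offset": [0.004, 0, 0], "grip": 0}, {"rot": [0, 0, 0], "offset": [0.004, 0, 0], "grip": 0}, {"rot": [0, 0, 0], "offset": [0.004, 0, 0], "grip": 0}, {"rot": [0, 0, 0], "offset": [0.004, 0, 0], "grip": 0}])

```text
t: 6.7
ee_pos: [0.5705, 0.1785, 0.0287]
tcp_rot: [179.9, 0.0, 115.3]
ft_force: [0.5, -2.2, 1.3]
gripper_width: -0.0003
grip_force: 1.0
```

>>> jog_arm(series=[{"rot": [0, 0, 0], "offset": [0.003, 0, 0], "grip": 0}, {"rot": [0, 0, 0], "offset": [0.003, 0, 0], "grip": 0}, {"rot": [0, 0, 0], "offset": [0.003, 0, 0], "grip": 0}, {"rot": [0, 0, 0], "offset": [0.003, 0, 0], "grip": 0}, {"rot": [0, 0, 0], "offset": [0, 0, 0], "grip": 0}])

```text
t: 7.12
ee_pos: [0.5647, 0.1897, 0.0282]
tcp_rot: [-180.0, -0.0, 115.3]
ft_force: [-0.7, -0.7, 0.2]
gripper_width: -0.0
grip_force: 0.1
```

>>> jog_arm(series=[{"rot": [0, 0, 0], "offset": [0.002, 0, 0], "grip": 0}, {"rot": [0, 0, 0], "offset": [0.002, 0, 0], "grip": 0}, {"rot": [0, 0, 0], "offset": [0.001, 0, 0], "grip": 0}, {"rot": [0, 0, 0], "offset": [0.001, 0, 0], "grip": 0}])

```text
t: 7.45
ee_pos: [0.5624, 0.1945, 0.0282]
tcp_rot: [-180.0, -0.0, 115.3]
ft_force: [0.4, -1.3, 1.0]
gripper_width: 0.0
grip_force: 0.7
```

>>> jog_arm(series=[{"rot": [0, 0, 0], "offset": [0.001, 0, 0], "grip": 0}, {"rot": [0, 0, 0], "offset": [0.001, 0, 0], "grip": 0}, {"rot": [0, 0, 0], "offset": [0, 0, 0], "grip": 0}])

```text
t: 7.7
ee_pos: [0.5619, 0.1956, 0.0282]
tcp_rot: [-180.0, 0.1, 115.3]
ft_force: [1.3, -3.6, 1.6]
gripper_width: 0.0001
grip_force: 2.2
```

>>> jog_arm(series=[{"rot": [0, 0, 0], "offset": [0.001, 0, 0], "grip": 0}, {"rot": [0, 0, 0], "offset": [0.001, 0, 0], "grip": 0}, {"rot": [0, 0, 0], "offset": [0.001, 0, 0], "grip": 0}, {"rot": [0, 0, 0], "offset": [0, 0, 0], "grip": 0}])

```text
t: 8.03
ee_pos: [0.562, 0.1958, 0.0286]
tcp_rot: [180.0, 0.3, 115.4]
ft_force: [2.8, -11.2, 0.8]
gripper_width: 0.0002
grip_force: 6.0
```

>>> jog_arm(series=[{"rot": [0, 0, 0], "offset": [0.001, 0, 0], "grip": 0}, {"rot": [0, 0, 0], "offset": [0.001, 0, 0], "grip": 0}, {"rot": [0, 0, 0], "offset": [0, 0, 0], "grip": 0}])

```text
t: 8.28
ee_pos: [0.5623, 0.1961, 0.0289]
tcp_rot: [179.9, 0.5, 115.5]
ft_force: [5.6, -16.3, 1.5]
gripper_width: -0.0
grip_force: 8.5
```

>>> jog_arm(series=[{"rot": [0, 0, 0], "offset": [0, 0, 0], "grip": 0}, {"rot": [0, 0, 0], "offset": [-0.01, 0, 0], "grip": 0}, {"rot": [0, 0, 0], "offset": [-0.01, 0, 0], "grip": 0}, {"rot": [0, 0, 0], "offset": [-0.005, 0, 0], "grip": 0}, {"rot": [0, 0, 0], "offset": [0, 0, 0], "grip": 0}])

```text
t: 8.7
ee_pos: [0.5706, 0.1777, 0.0281]
tcp_rot: [-180.0, -0.1, 115.2]
ft_force: [-0.1, 0.8, -1.1]
gripper_width: 0.0002
grip_force: 0.0
```

>>> jog_arm(series=[{"rot": [0, 0, 0], "offset": [0, 0, -0.03], "grip": 0}, {"rot": [0, 0, 0], "offset": [0, 0, -0.04], "grip": 0}, {"rot": [0, 0, 0], "offset": [0, 0, -0.04], "grip": 0}, {"rot": [0, 0, 0], "offset": [0, 0, -0.04], "grip": 0}, {"rot": [0, 0, 0], "offset": [0, 0, -0.04], "grip": 0}])

```text
t: 9.12
ee_pos: [0.5693, 0.1789, 0.22]
tcp_rot: [-180.0, -0.1, 115.3]
ft_force: [0.4, 1.0, 0.3]
gripper_width: 0.0001
grip_force: 0.0
```

```bash
python3 -c "
from h import *
for i in range(4): snap('wrist')
T=wrist('w3');print(T[:3,3])
for q in ('workpiece_center',):
  m=ctrl.cut_out('wrist',q)[0]
  c=max(cv2.findContours(m['pixels'].astype(np.uint8),0,2)[0],key=cv2.contourArea)[:,0]
  r=cv2.minAreaRect(np.array([wonz(T,p,.044)[:2] for p in c.astype(float)]).astype(np.float32));print(m['score'],r,[w2j(p) for p in cv2.boxPoints(r)])
im=cv2.imread('pics/w3.png');cv2.imwrite('pics/w3c.png',cv2.resize(im[0:260,130:430],None,fx=2.3,fy=2.3))
"
```

```text
jig 0.82 [269.3, 58.2] [0.504  0.3009 0.    ] jig [ 0.0002 -0.0018]
stop_face 0.62 [266.5, 55.2] [0.5027 0.2987 0.028 ] jig [-0.0019 -0.0033]
workpiece_center 0.82 [269.6, 109.6] [0.5296 0.2489 0.028 ] jig [ 0.0013 -0.0598]
pine_offcut 0.85 [114.7, 231.4] [0.4059 0.0308 0.    ] jig [-0.2035 -0.2045]
[0.57040749 0.17894046 0.21957126]
0.79 ((0.5263159871101379, 0.25210338830947876), (0.045701611787080765, 0.11084745824337006), 26.763452529907227) [array([-0.0247, -0.0007]), array([-0.0217, -0.1116]), array([ 0.024 , -0.1103]), array([0.021 , 0.0005])]
```

View pics/w3c.png

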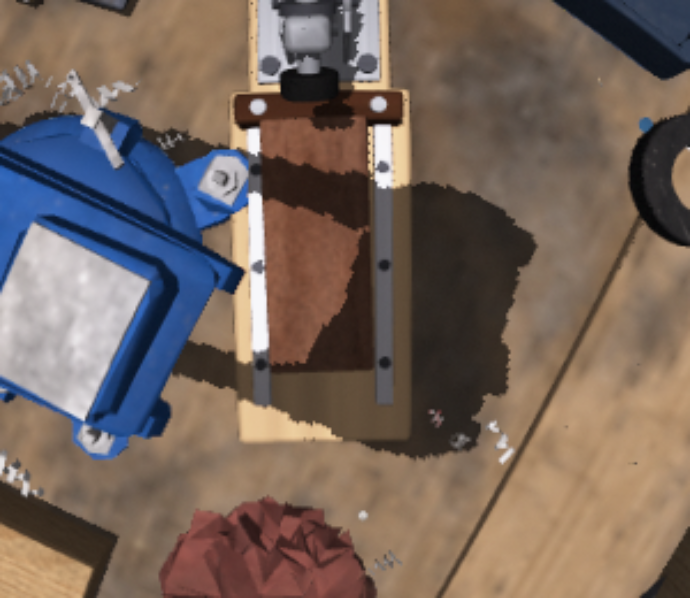

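>>> jog_arm(series=[{"rot": [0, 0, 0], "offset": [0.034, -0.002, 0], "grip": 0}, {"rot": [0, 0, 0], "offset": [0.034, -0.002, 0], "grip": 0}, {"rot": [0, 0, 0], "offset": [0.034, -0.002, 0], "grip": 0}, {"rot": [0, 0, 0], "offset": [0.034, 0, 0], "grip": 0}, {"rot": [0, 0, 0], "offset": [0.034, 0, 0], "grip": 0}])

```text
t: 10.18
ee_pos: [0.4914, 0.3304, 0.2182]
tcp_rot: [-180.0, -0.0, 115.3]
ft_force: [1.0, 0.4, 0.0]
gripper_width: 0.0
grip_force: 0.0
```

>>> jog_arm(series=[{"rot": [0, 0, 0], "offset": [0.034, 0, 0], "grip": 0}, {"rot": [0, 0, 0], "offset": [0.034, 0, 0], "grip": 0}, {"rot": [0, 0, 0], "offset": [0.034, 0, 0], "grip": 0}, {"rot": [0, 0, 0], "offset": [0.034, 0, 0], "grip": 0}, {"rot": [0, 0, 0], "offset": [0, 0, 0], "grip": 0}])

```text
t: 10.6
ee_pos: [0.431, 0.4578, 0.2179]
tcp_rot: [-180.0, -0.3, 115.6]
ft_force: [0.5, 0.3, 0.6]
gripper_width: 0.0003
grip_force: 0.0
```

```bash
python3 -c "
from h import *
for i in range(6): snap('wrist')
T=wrist('w4');print(T[:3,3],w2j(T[:3,3]))
im=cv2.imread('pics/w4.png');cv2.imwrite('pics/w4.png',im)
"
```

```text
workpiece_center 0.39 [279.6, 349.0] [0.5314 0.2532 0.028 ] jig [ 0.0047 -0.0567]
oil_can_red 0.57 [275.4, 351.4] [0.5388 0.2235 0.    ] jig [-0.0013 -0.0867]
[0.43476833 0.45111455 0.21824133] [0.0016 0.1635]
```

View pics/w4.png

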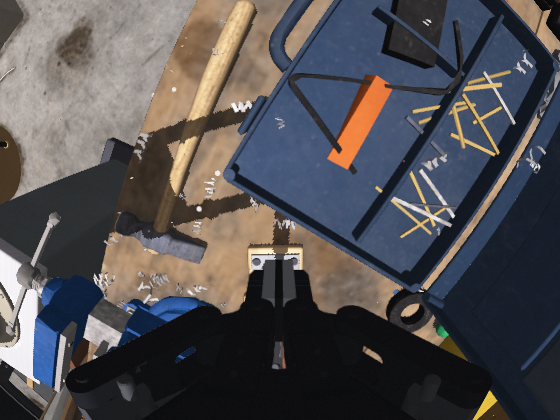

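>>> jog_arm(series=[{"rot": [0, 0, 0], "offset": [0, 0, 0.03], "grip": 0}, {"rot": [0, 0, 0], "offset": [0, 0, 0.025], "grip": 0}, {"rot": [0, 0, 0], "offset": [0, 0, 0.02], "grip": 0}, {"rot": [0, 0, 0], "offset": [0, 0, 0], "grip": 0}, {"rot": [0, 0, 0], "offset": [0, 0, 0], "grip": 0}])

```text
t: 11.72
ee_pos: [0.4336, 0.4518, 0.1426]
tcp_rot: [-179.9, 0.0, 115.3]
ft_force: [-0.6, -0.4, 0.4]
gripper_width: -0.0002
grip_force: 0.0
```

>>> jog_arm(series=[{"rot": [0, 0, 0], "offset": [0, 0, 0.01], "grip": 0}, {"rot": [0, 0, 0], "offset": [0, 0, 0.01], "grip": 0}, {"rot": [0, 0, 0], "offset": [0, 0, 0], "grip": 0}, {"rot": [0, 0, 0], "offset": [0, 0, 0], "grip": 0}])

```text
t: 12.05
ee_pos: [0.4339, 0.4521, 0.1231]
tcp_rot: [-180.0, 0.0, 115.3]
ft_force: [-0.8, -0.1, 0.7]
gripper_width: 0.0
grip_force: 0.0
```

>>> jog_arm(series=[{"rot": [0, 0, 0], "offset": [-0.008, 0, 0], "grip": 0}, {"rot": [0, 0, 0], "offset": [-0.008, 0, 0], "grip": 0}, {"rot": [0, 0, 0], "offset": [-0.006, 0, 0], "grip": 0}, {"rot": [0, 0, 0], "offset": [-0.006, 0, 0], "grip": 0}, {"rot": [0, 0, 0], "offset": [-0.006, 0, 0], "grip": 0}])

```text
t: 12.47
ee_pos: [0.4467, 0.4268, 0.1256]
tcp_rot: [179.9, -0.8, 115.1]
ft_force: [-13.2, 18.2, 14.8]
gripper_width: 0.0
grip_force: 11.3
```

>>> jog_arm(series=[{"rot": [0, 0, 0], "offset": [-0.006, 0, -0.003], "grip": 0}, {"rot": [0, 0, 0], "offset": [-0.006, 0, -0.003], "grip": 0}, {"rot": [0, 0, 0], "offset": [-0.006, 0, -0.003], "grip": 0}])

```text
t: 12.72
ee_pos: [0.4558, 0.4111, 0.1364]
tcp_rot: [179.6, -0.7, 115.2]
ft_force: [-3.7, 8.2, 7.6]
gripper_width: -0.0
grip_force: 4.6
```

>>> jog_arm(series=[{"rot": [0, 0, 0], "offset": [-0.006, 0, -0.002], "grip": 0}, {"rot": [0, 0, 0], "offset": [-0.006, 0, -0.002], "grip": 0}, {"rot": [0, 0, 0], "offset": [-0.006, 0, -0.001], "grip": 0}, {"rot": [0, 0, 0], "offset": [-0.006, 0, 0], "grip": 0}, {"rot": [0, 0, 0], "offset": [-0.006, 0, 0], "grip": 0}])

```text
t: 13.13
ee_pos: [0.4694, 0.3766, 0.137]
tcp_rot: [-179.9, 0.1, 115.3]
ft_force: [0.2, 0.3, 0.3]
gripper_width: -0.0
grip_force: 0.0
```

>>> jog_arm(series=[{"rot": [0, 0, 0], "offset": [-0.006, 0, 0], "grip": 0}, {"rot": [0, 0, 0], "offset": [-0.006, 0, 0], "grip": 0}, {"rot": [0, 0, 0], "offset": [0, 0, 0], "grip": 0}])

```text
t: 13.38
ee_pos: [0.4748, 0.3656, 0.1368]
tcp_rot: [-179.9, 0.1, 115.2]
ft_force: [0.2, 0.2, -0.1]
gripper_width: -0.0
grip_force: 0.0
```

Contact force vanished, so the lever has probably snapped over. I'll back off, rise clear and check.

>>> jog_arm(series=[{"rot": [0, 0, 0], "offset": [0.02, 0, 0], "grip": 0}, {"rot": [0, 0, 0], "offset": [0.03, 0, 0], "grip": 0}, {"rot": [0, 0, 0], "offset": [0.03, 0, -0.01], "grip": 0}, {"rot": [0, 0, 0], "offset": [0.02, 0, -0.03], "grip": 0}, {"rot": [0, 0, 0], "offset": [0, 0, -0.03], "grip": 0}])

```text
t: 13.8
ee_pos: [0.4287, 0.4605, 0.2061]
tcp_rot: [-179.8, -0.1, 115.5]
ft_force: [0.7, 1.0, 0.9]
gripper_width: -0.0001
grip_force: 0.0
```

>>> jog_arm(series=[{"rot": [0, 0, 0], "offset": [0, -0.03, -0.02], "grip": 0}, {"rot": [0, 0, 0], "offset": [0, -0.04, 0], "grip": 0}, {"rot": [0, 0, 0], "offset": [0, -0.04, 0], "grip": 0}, {"rot": [0, 0, 0], "offset": [0, 0, 0], "grip": 0}])

```text
t: 14.13
ee_pos: [0.324, 0.406, 0.2266]
tcp_rot: [-179.4, 0.1, 115.4]
ft_force: [-0.6, -0.4, 0.3]
gripper_width: -0.0001
grip_force: 0.0
```

```bash
python3 -c "
from h import *
for i in range(4): snap('top')
a=snap('top');b=snap('scene')
r=lambda im,x,y:cv2.resize(im[y:y+120,x:x+100,::-1],None,fx=4,fy=4,interpolation=cv2.INTER_CUBIC)
cv2.imwrite('pics/f.png',np.hstack([r(a,150,170),r(b,220,230)]))
for c in('top','scene'):
  for n,z in (('lever_tip',.161),('workpiece_center',.028)):
    for q in ctrl.mark_of(c,n)[:1]:print(c,n,q['score'],w2j(onz(c,q['xy'],z)))
print(ctrl.get_obs()['ee_pos'])
"
```

```text
top lever_tip 0.83 [0.0001 0.0095]
top workpiece_center 0.61 [-0.0189 -0.0641]
scene lever_tip 0.87 [-0.0009  0.0176]
scene workpiece_center 0.66 [-0.0026 -0.0555]
[0.33284513 0.41095916 0.22695527]
```

View pics/f.png

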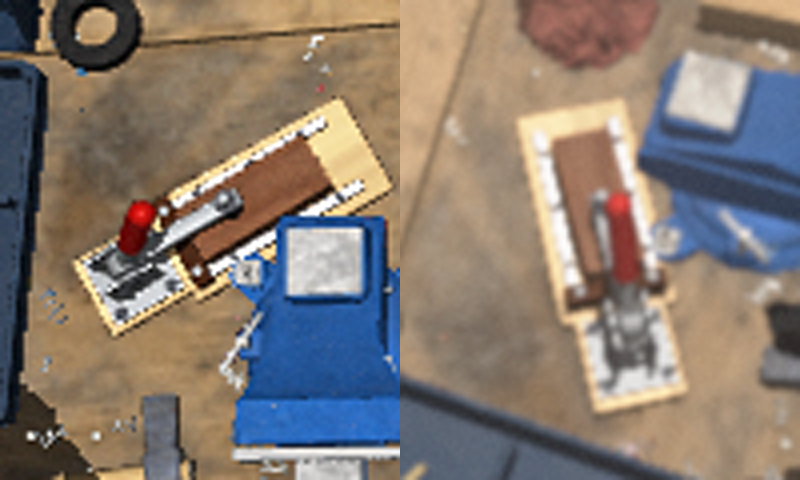

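The lever is shut, with its tip at jig y of about 13 mm. The block is against the stop with the pad on it, and the arm is clear.

```bash
python3 -c "
from plant import ctrl
print(ctrl.finish_job())"
```

```text
the job is handed in; nothing more can be done
None
```

I pushed the block home against the stop, snapped the clamp lever shut with its pad on the block, and handed the job in; the final pictures show this, but no verdict came back.

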